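# Swap the reactor cartridge and slide it into the reading station

### The job

The orange cartridge in the rail carrier is spent: pull it out and leave it in the grey tray, then plug the blue cartridge from the white rack fully home in the carrier's socket, and slide the loaded carrier along its rail, under the bridge, all the way to the end stop. Leave the green cartridge and the two bottles standing where they are.

Things in the scene. Friction and masses are not known exactly. Their poses are not given: they have to be found in the camera images.
- spent: Orange block cartridge, 80 mm tall: head 70 (x) x 40 (y) x 55 high with upright sides; under it a steel plug foot 50 (x) x 26 (y) x 25 high, its last 6 mm 2 mm narrower a side. Origin: centre of the foot's underside, z up; head from 25 to 80 above it. Same when turned half a turn about z. About 0.22 kg. At the start it is plugged into the carrier's socket.
- fresh: Blue block cartridge, 80 mm tall: head 70 (x) x 40 (y) x 55 high with upright sides; under it a steel plug foot 50 (x) x 26 (y) x 25 high, its last 6 mm 2 mm narrower a side. Origin: centre of the foot's underside, z up; head from 25 to 80 above it. Same when turned half a turn about z. About 0.22 kg. At the start it stands in one of the rack's two wells.
- other: Green cartridge, same shape as the blue one, in the rack's other well, 76 mm away centre to centre (36 mm gap between heads). Bystander.
- rack: White plastic block 100 (x) x 170 (y) x 35 high, fixed, with two loose wells 54 x 30 x 28 deep at y = +38 and -38 mm. Origin: centre of its underside. A cartridge in a well rests with its head's shoulder on the rack's top, foot hanging in the well, long side along the rack's x.
- tray: Grey open tray 160 x 160 x 40 high outside, walls and floor 5 thick, fixed, empty. Origin: centre of its underside.
- fixture: Aluminium base 340 (x) x 130 (y) x 15 mm with rails along x, fixed. Origin: centre of its underside. +x points from the loading end to the bridge, which is centred at x = +70: two grey cheeks 44 (x) x 22 (y), 110 apart inside, and a black beam 44 (x) x 154 (y), 133 to 155 above the bench. Black end stop at x = 131 to 145, 50 high.
- carrier (a joint): Travel of the aluminium carrier along the fixture's +x, in m: 0 at the loading end, 0.13 against the end stop with the socket under the beam. Friction about 3.5 N; it stays where it is left.
- socket (a point): Centre of the socket's mouth in the carrier's top face, 65 mm above the bench; axes as the fixture's. Hole 52.5 (x) x 28.5 (y) x 28 deep in a carrier block 100 (x) x 80 (y) x 40 high. A cartridge fully home rests with its shoulder on this face, origin 25 below the point, head's top 120 above the bench: it passes under the beam but cannot be plugged in there.
- paddle (a point): Centre of the top edge of the red upright push paddle at the carrier's rear: 12 mm thick (x), 50 wide (y), top 103 above the bench; 85 behind the socket (-x). Push on its rear (-x) face. Axes as the fixture's.
- bottle_clear: Clear bottle with blue cap, diameter 72, 170 high. Origin: centre of its underside. Bystander.
- bottle_amber: Amber bottle with white cap, diameter 72, 150 high. Origin: centre of its underside. Bystander.
Things that resemble listed ones, but are neither listed nor needed, are in the scene too. There is more than one size of the spent; the one meant has the size given above. Leave any red look-alike of the fresh alone.

How it is judged:
On the way, in this order (a step that is already met when the one before it is completed fails the run):
1. the orange cartridge is out of the socket (z of spent in the frame of socket above 0.005 m), for 0.1 s.
2. the blue cartridge is plugged fully home in the carrier's socket (z of fresh in the frame of socket below -0.0225 m and horizontal distance between fresh and socket below 0.005 m and angle between the z axis of fresh and the z axis of socket, either way round below 0.08 rad and angle between the x axis of fresh and the x axis of socket, either way round below 0.1 rad), for 0.2 s.
3. the carrier is at the end stop with the blue cartridge fully home (all of step 2 and value of joint carrier above 0.125 m), for 0.2 s.
At the end, for the whole second after the job is handed in: Carrier within 5 mm of the end stop; blue cartridge home in its socket (within 2.5 mm of full depth, 5 mm sideways, tilt 0.08 rad, yaw 0.1 rad); orange cartridge in the tray, standing or lying (origin between the walls, under 50 mm above the tray's underside); all at rest (all of step 3 and x of spent in the frame of tray between -0.075 and 0.075 m and y of spent in the frame of tray between -0.075 and 0.075 m and z of spent in the frame of tray between 0 and 0.05 m and linear speed of each of spent, fresh below 0.02 m/s and velocity of joint carrier below 0.01 m/s); the robot touches nothing.
It fails at once if the green cartridge is moved more than 20 mm or tipped (distance of other from where it was at the start of the episode above 0.02 m or angle between other's own z axis and vertical above 0.35 rad).
It fails at once if the clear bottle is moved more than 30 mm or tipped (distance of bottle_clear from where it was at the start of the episode above 0.03 m or angle between bottle_clear's own z axis and vertical above 0.35 rad).
It fails at once if the amber bottle is moved more than 30 mm or tipped (distance of bottle_amber from where it was at the start of the episode above 0.03 m or angle between bottle_amber's own z axis and vertical above 0.35 rad).
It also fails if it takes over 72 s, if anything falls off the work surface, if the arm or the gripper's body presses on something with over 40 N, if the wrist force passes 120 N, or if a joint passes its speed limit or range.

### The arm

A 6-joint arm with a two-finger parallel gripper is mounted at the origin on the work surface. World frame = base frame: x ahead of the robot, y to its left, z up, the work surface at z = 0. Lengths are in m, angles in rad, forces in N, time in s.
With the tool pointing down it reaches from about 0.275 to 0.85 m from the base axis. Payload 5.2 kg.
Tool frame: the origin (TCP) lies at the very end of the fingers, on their centre line; the grasp point (between the pads) lies 19 mm behind it; z points along the fingers, y is the line along which they close (so a half turn about z gives the same grasp; the last joint's range is limited). The gripper opens to 85 mm and grips with 20 to 120 N. Pads are 22 mm wide; open, the fingers measure 114 mm over their backs; the gripper's body (76 mm by 85 mm) begins 54 mm behind the grasp point. The pads swing forward as they close: fully open they stand 13 mm farther back than shut.
Start: joints at [-1.506, 0.259, 1.535, -0, 1.348, -0.203], TCP at [0.146, -0.53, 0.231] pointing down, gripper open.
Joint ranges: [-3.14, 3.14], [-0.91, 2.08], [0.19, 2.58], [-1.22, 4.36], [0.22, 2.71], [-3.12, 3.12]. Speed limits (rad/s): [2.57, 2.57, 3.14, 3.14, 3.14, 3.14].

### API

Orientations are given as a 3x3 rotation matrix whose columns are the frame's x, y, z axes.
In Python, from rig import observe, get_image, camera_params, robot gives the robot as it stands. The module is installed in compiled form; this text tells all that it offers.
- The arm moves only by the tool servo_tool, never from a script. Its argument "increments" is a list of rows, each a list of 4 numbers: the shift along the tool's x, y, z scaled (see below), then the turn about the tool's z scaled (see below). In form: [[tx, ty, tz, turn], ...]. A call has 1 to 5 rows; each row shifts and turns the commanded pose from where the row before left it, along the tool's axes as they then stand; what a row does not reach is not made up. The controller multiplies each number of a shift by 0.03 m and each number of a turn by 0.08 rad. A row lasts 1/12 s, in which the tool goes at most 41.7 mm and 7.16 degrees, less where a joint would pass 70% of its speed; a pose out of reach is approached as far as the arm can. A call with a number of a shift or a turn outside -1 to 1 is refused whole. A call with a gripper value outside its range is refused whole. "hand" is the closure, from -1 (fully open) to 1 (shut), set as the call begins (left out, the last holds). The fingers move at their own pace and stop on an object; the grip force is fixed at half the most. Time passes only in rows, so rows that do not move let the fingers close. It gives the time, the measured TCP pose, the force, the opening and the grip force at its end, in the units of the state.
- observe(): the state, without advancing time (a new reading comes with each control period).
- get_image(name): name is "scene" or "top" or "wrist"; returns the picture (384x512x3 uint8, red, green, blue); there is no depth.
- camera_params(name): a dict with "camera_matrix" (3x3 intrinsics, pixels), "world_to_cam" (4x4, takes a point from world to camera coordinates). Camera axes: x right, y up, looking along -z (the intrinsics and any distortion apply to the point x, -y, -z); pixel columns grow to the right and rows downward; lengths in m; the calibration is good to about 2 mm. A picture is of the moment at which its call begins: read the wrist's pose just before it. camera_params takes no time and is no camera call; for the wrist camera it gives the pose at the moment of the call.
- robot.sign_off(): hands the job in; it is judged then, once.
The state is a dict: "time_s": time; "joint_pos": joint angles; "joint_vel": joint speeds; "tau": joint torques, N m; "eef_pos": TCP position; "orientation": TCP orientation; "force": force on the tool from outside, world axes, zero at the start; "torque": the same for the moment, N m; "finger_gap": finger opening in m; "grasp_force": force on a finger pad.
Only numpy, scipy, OpenCV 4.12 (cv2) and the standard library are available. Lean on these libraries where they do the work, as an engineer would, in place of code of your own. Each camera call takes 0.05 s, during which the arm holds its last target. There are 200 camera calls.

## Working session

There is one attempt and no reset: what is moved stays moved. The work goes in short steps, Python scripts to look and compute and a tool call to move; the robot and the scene stay as the last step left them, time stands still between calls to the robot, and variables do not carry over. Pictures are saved under pics/ and viewed, at most 12 in all, crops included, and the job is handed in when it is done.

Besides the shell and the picture viewer there is one more tool, called after ">>>" by a JSON object that holds its "method" and its "body". servo_tool: Moves the arm, as the interface text tells. Shifts and turns lie within -1 to 1; 1 stands for 0.03 m of shift or 0.08 rad of turn. Its arguments: {"type":"object","properties":{"increments":{"type":"array","items":{"type":"array","items":{"type":"number"}}},"hand":{"type":"number"}},"required":["increments"]}

```bash
mkdir -p pics; python3 - <<'E'
from rig import *
import cv2,numpy as np
for n in ("scene","top"):
    im=get_image(n); cv2.imwrite(f"pics/{n}0.png",im[:,:,::-1])
    cv2.imwrite(f"pics/{n}0b.png",cv2.resize(im[:,:,::-1],(800,600),interpolation=cv2.INTER_CUBIC))
    p=camera_params(n); print(n,p)
s=observe(); print(s)
E
```

```text
scene {'camera_matrix': array([[455.93432363,   0.        , 247.22478423],
       [  0.        , 455.93432363, 202.00655496],
       [  0.        ,   0.        ,   1.        ]]), 'world_to_cam': array([[-8.35056847e-01,  5.50162865e-01,  9.40338291e-04,
         5.12079355e-01],
       [-4.37297375e-01, -6.64780789e-01,  6.05671122e-01,
         1.71284917e-01],
       [ 3.33842878e-01,  5.05358610e-01,  7.95714527e-01,
        -1.57162876e+00],
       [ 0.00000000e+00,  0.00000000e+00,  0.00000000e+00,
         1.00000000e+00]])}
top {'camera_matrix': array([[481.12440239,   0.        , 265.0034779 ],
       [  0.        , 481.12440239, 194.02150245],
       [  0.        ,   0.        ,   1.        ]]), 'world_to_cam': array([[ 0.01693599, -0.99970974,  0.01713505, -0.0527949 ],
       [ 0.98977626,  0.01919013,  0.14133186, -0.5987324 ],
       [-0.14161966,  0.01456627,  0.98981397, -1.33328548],
       [ 0.        ,  0.        ,  0.        ,  1.        ]])}
{'time_s': 0.1, 'joint_pos': array([-1.50580697e+00,  2.59276127e-01,  1.53596928e+00, -6.69803204e-06,
        1.34804001e+00, -2.02812418e-01]), 'joint_vel': array([ 0.00080184, -0.00053832, -0.00329721, -0.00050243,  0.00130844,
       -0.00084762]), 'tau': array([ 4.13475878e-03, -4.46962059e+01, -2.91246575e+01, -2.14853540e-04,
        6.16910605e-03, -2.37419577e-07]), 'eef_pos': array([ 0.14551831, -0.52989699,  0.23055637]), 'orientation': array([[ 9.64354529e-01,  2.64613548e-01, -1.16452623e-04],
       [ 2.64613362e-01, -9.64353108e-01,  1.68876084e-03],
       [ 3.34567548e-04, -1.65937908e-03, -9.99998567e-01]]), 'force': array([-0.09018628, -0.45137251,  0.20777533]), 'torque': array([ 0.04918067, -0.02131474, -0.01290601]), 'grasp_force': 0.0, 'finger_gap': 0.08516792768604779}
```

View pics/top0b.png

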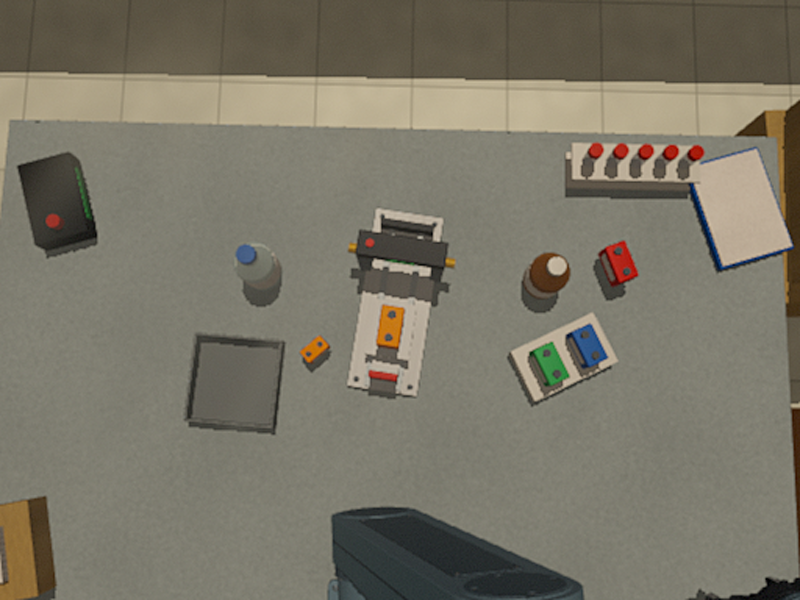

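View pics/scene0b.png

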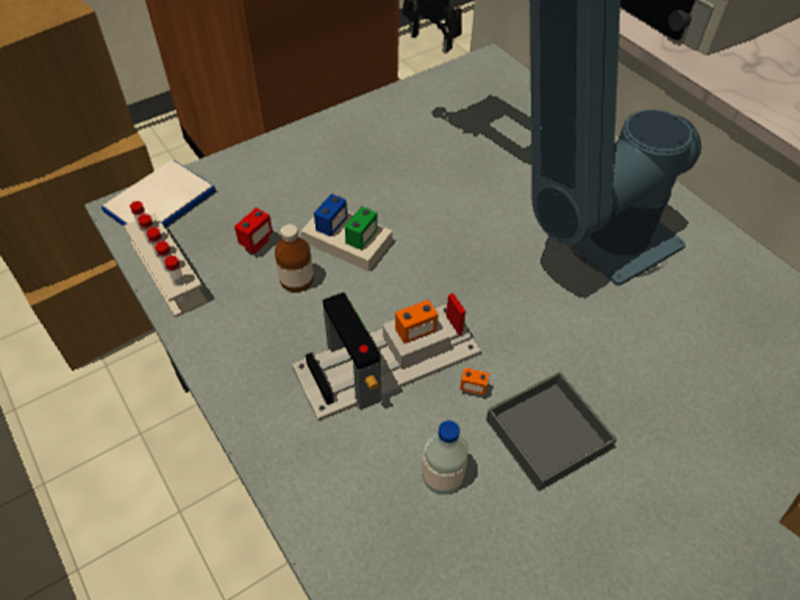

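The top view shows the orange cartridge in the carrier at about (390,327), paddle at (383,377), blue at (588,345), green at (549,364) and the tray at (236,383). The small orange block (315,350) and the red block are decoys. The scene view confirms the same layout. Next I'll fit the head boxes to the colour masks in both views.

```bash
cat > h.py <<'E'
import numpy as np,cv2
from rig import *
from scipy.optimize import minimize,least_squares
def proj(P,cp):
    P=np.atleast_2d(P); c=(cp["world_to_cam"]@np.c_[P,np.ones(len(P))].T).T
    K=cp["camera_matrix"]; return np.c_[K[0,2]-K[0,0]*c[:,0]/c[:,2],K[1,2]+K[1,1]*c[:,1]/c[:,2]]
def onplane(uv,z,cp):
    K=cp["camera_matrix"];W=cp["world_to_cam"];R=W[:3,:3]
    d=R.T@np.array([(uv[0]-K[0,2])/K[0,0],-(uv[1]-K[1,2])/K[1,1],-1]); o=-R.T@W[:3,3]
    return o+d*(z-o[2])/d[2]
def tri(views): # [(uv,cp)...]
    f=lambda p:np.concatenate([proj(p,c)[0]-u for u,c in views])
    r=least_squares(f,[.5,0,.1]); return r.x,np.abs(r.fun).max()
def box(x,y,z,yaw,l=.07,w=.04,h=.055): # z = top
    c,s=np.cos(yaw),np.sin(yaw)
    return np.array([[x+c*a-s*b,y+s*a+c*b,zz] for a in(-l/2,l/2) for b in(-w/2,w/2) for zz in(z,z-h)])
def hullmask(im,hue,near,r=45):
    hsv=cv2.cvtColor(im,cv2.COLOR_RGB2HSV)
    m=((hsv[...,0]>=hue[0])&(hsv[...,0]<=hue[1])&(hsv[...,1]>140)&(hsv[...,2]>40)).astype(np.uint8)
    n,l,st,ce=cv2.connectedComponentsWithStats(m)
    k=1+np.argmin([np.hypot(*(ce[i]-near))+(1e3 if st[i,4]<60 else 0) for i in range(1,n)])
    return cv2.convexHull(np.argwhere(l==k)[:,::-1].astype(np.int32))[:,0],st[k]
def polymask(p,S=4,sh=(384,512)):
    m=np.zeros((sh[0]*S,sh[1]*S),np.uint8)
    cv2.fillConvexPoly(m,np.round((np.asarray(p)+.5)*S-.5).astype(np.int32),1); return m
def pixhull(h): # pixel squares
    q=np.concatenate([h+np.array(d) for d in((-.5,-.5),(.5,-.5),(-.5,.5),(.5,.5))]).astype(np.float32)
    return cv2.convexHull(q)[:,0]
def fitbox(hulls,cps,x0):
    ms=[polymask(pixhull(h)).astype(bool) for h in hulls]
    def f(p):
        e=0
        for m,c in zip(ms,cps):
            q=polymask(cv2.convexHull(proj(box(*p),c).astype(np.float32))[:,0]).astype(bool)
            e+=1-(m&q).sum()/(m|q).sum()
        return e
    sim=np.array([x0]+[np.array(x0)+d for d in np.diag([.01,.01,.01,.15])])
    r=minimize(f,x0,method="Nelder-Mead",options=dict(initial_simplex=sim,xatol=1e-4,fatol=1e-4,maxiter=200)); return r.x,r.fun
E
cat > m1.py <<'E'
from h import *
ims={n:cv2.imread(f"pics/{n}0.png")[:,:,::-1].copy() for n in("top","scene")}
cps={n:camera_params(n) for n in ims}
k=1.5625
for nm,hue,a,b,y0 in (("spent",(5,20),(390,327),(417,320),-.1),("fresh",(105,130),(588,345),(332,213),1.1-.85),("other",(50,75),(549,364),(362,228),.25)):
    hs=[hullmask(ims["top"],hue,np.array(a)/k)[0],hullmask(ims["scene"],hue,np.array(b)/k)[0]]
    p0=onplane(np.array(a)/k,.1,cps["top"])
    best=min((fitbox(hs,[cps["top"],cps["scene"]],[p0[0],p0[1],.11,yw]) for yw in (y0-.2,y0+.15)),key=lambda t:t[1])
    print(nm,best[0].round(4),round(best[1],3))
c=cps["top"]
for nm,pts,z in (("tray rim",[(197,334),(284,340),(276,433),(188,427)],.04),("fixture",[(348,388),(415,396),(378,209),(443,217)],.015),("rackT",[(510,352),(594,314),(617,358),(533,402)],.035),("clear",[(245,254)],.17),("amber",[(556,266)],.15),("paddle",[(383,376)],.103)):
    print(nm,[onplane(np.array(p)/k,z,c)[:2].round(4).tolist() for p in pts])
def crop(n,c0,c1,w,h):
    i=ims[n][int(c0[1]):int(c1[1]),int(c0[0]):int(c1[0]),::-1]
    return cv2.resize(i,(w,h),interpolation=cv2.INTER_CUBIC)
A=crop("top",(217,125),(297,260),355,600); B=crop("scene",(185,175),(310,275),445,356); C=crop("top",(110,205),(190,283),250,244)
M=np.zeros((600,800,3),np.uint8); M[:,:355]=A; M[:356,355:]=B; M[356:600,355:605]=C
cv2.imwrite("pics/m1.png",M)
E
python3 m1.py
```

```text
spent [ 5.489e-01  3.000e-04  1.248e-01 -1.270e-01] 0.076
fresh [ 0.5249 -0.3509  0.0941  0.5115] 0.213
other [ 0.4914 -0.2842  0.0931  0.5209] 0.239
tray rim [[0.5358, 0.3511], [0.5278, 0.1932], [0.3612, 0.2005], [0.3691, 0.3574]]
fixture [[0.4439, 0.0763], [0.4315, -0.047], [0.783, 0.0293], [0.7701, -0.0945]]
rackT [[0.5139, -0.219], [0.587, -0.3744], [0.5065, -0.4153], [0.424, -0.2606]]
clear [[0.6588, 0.2435]]
amber [[0.6529, -0.2812]]
paddle [[0.4631, 0.0104]]
```

View pics/m1.png

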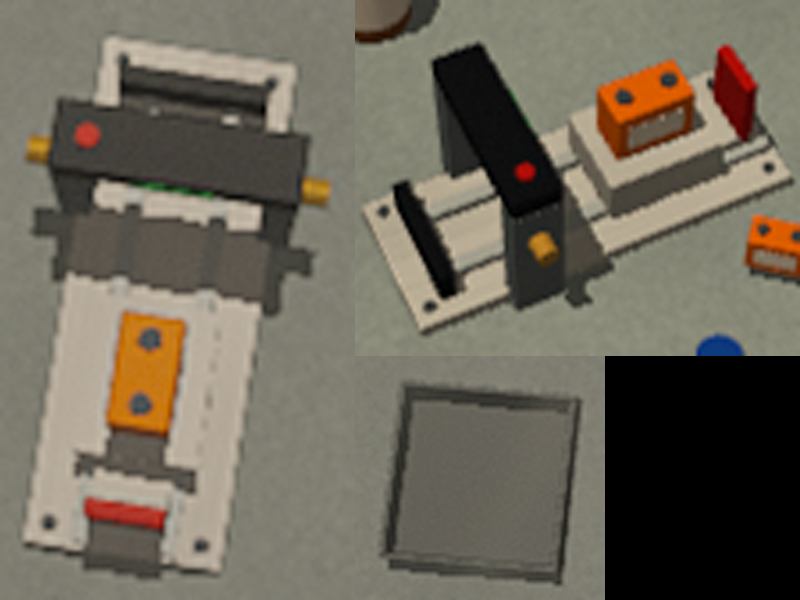

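The montage shows the paddle just behind the carrier, and the spent head (0.549, 0.000) square to the fixture, whose yaw is about −0.135. Heights and sizes agree within a few mm: spent top 0.125 against 0.120, and paddle to socket 86 mm against 85. Moving over the orange cartridge.

>>> {"method": "servo_tool", "body": {"increments": [[0,0,0,1],[0,0,0,1],[0,0,0,1],[0,0,0,1],[0,0,0,1]], "hand": -1}}

```text
time_s: 0.52
eef_pos: [0.1455, -0.5301, 0.2308]
orientation: [[0.991, -0.136, -0.0], [-0.136, -0.991, 0.001], [-0.0, -0.001, -1.0]]
force: [0.2, 0.2, 0.2]
finger_gap: 0.0852
grasp_force: 0.0
```

>>> {"method": "servo_tool", "body": {"increments": [[0.5,-1,-0.2,0],[0.5,-1,-0.2,0],[0.5,-1,-0.2,0],[0.5,-1,-0.2,0],[0.5,-1,-0.2,0]]}}

```text
time_s: 0.93
eef_pos: [0.2401, -0.39, 0.2611]
orientation: [[0.991, -0.132, -0.0], [-0.132, -0.991, 0.001], [-0.0, -0.001, -1.0]]
force: [0.6, -0.4, -0.5]
finger_gap: 0.0855
grasp_force: 0.0
```

>>> {"method": "servo_tool", "body": {"increments": [[0.5,-1,0,0],[0.5,-1,0,0],[0.5,-1,0,0],[0.5,-1,0,0],[0.5,-1,0,0]]}}

```text
time_s: 1.35
eef_pos: [0.3342, -0.2511, 0.2611]
orientation: [[0.991, -0.132, -0.0], [-0.132, -0.991, 0.0], [-0.0, -0.0, -1.0]]
force: [0.1, -0.7, 0.4]
finger_gap: 0.0851
grasp_force: 0.0
```

>>> {"method": "servo_tool", "body": {"increments": [[0.5,-1,0,0],[0.5,-1,0,0],[0.5,-1,0,0],[0.5,-1,0,0],[0.5,-1,0,0]]}}

```text
time_s: 1.77
eef_pos: [0.4283, -0.1123, 0.2611]
orientation: [[0.991, -0.132, -0.0], [-0.132, -0.991, 0.0], [-0.0, -0.0, -1.0]]
force: [0.2, 0.1, 0.2]
finger_gap: 0.0854
grasp_force: 0.0
```

>>> {"method": "servo_tool", "body": {"increments": [[0.1,0,0,0],[0,0,0,0],[0,0,0,0]]}}

```text
time_s: 2.02
eef_pos: [0.4305, -0.1145, 0.2609]
orientation: [[0.991, -0.131, -0.001], [-0.131, -0.991, -0.0], [-0.001, 0.0, -1.0]]
force: [-0.9, -0.3, 0.4]
finger_gap: 0.0858
grasp_force: 0.0
```

```bash
python3 - <<'E'
from h import *
import pickle
cp=camera_params("wrist"); im=get_image("wrist"); cv2.imwrite("pics/w1.png",im[:,:,::-1]); pickle.dump(cp,open("w1.p","wb"))
W=cp["world_to_cam"]; print((-W[:3,:3].T@W[:3,3]).round(3),(-W[2,:3]).round(3), cp["camera_matrix"][0])
for p in([.549,0,.12],[.463,.01,.103],[.525,-.3515,.09]): print(proj(p,cp).round(0))
E
```

```text
[ 0.496 -0.123  0.404] [-0.262  0.035 -0.965] [265.22627705   0.         256.03118011]
[[127.  85.]]
[[145. 168.]]
[[463.  67.]]
```

>>> {"method": "servo_tool", "body": {"increments": [[0.4,-0.6,0,0],[0.4,-0.6,0,0],[0,0,0,0],[0,0,0,0]]}}

```text
time_s: 2.4
eef_pos: [0.459, -0.0828, 0.2611]
orientation: [[0.991, -0.132, -0.001], [-0.132, -0.991, -0.0], [-0.001, 0.0, -1.0]]
force: [-0.8, 0.9, -0.0]
finger_gap: 0.0852
grasp_force: 0.0
```

```bash
python3 - <<'E'
from h import *
import pickle
cp=camera_params("wrist"); im=get_image("wrist"); cv2.imwrite("pics/w2.png",im[:,:,::-1]); pickle.dump(cp,open("w2.p","wb"))
W=cp["world_to_cam"]; print((-W[:3,:3].T@W[:3,3]).round(3),(-W[2,:3]).round(3))
M=np.hstack([cv2.resize(cv2.imread(f"pics/{n}.png"),(400,300),interpolation=cv2.INTER_AREA) for n in("w1","w2")])
cv2.imwrite("pics/w12.png",M)
E
```

```text
[ 0.525 -0.091  0.404] [-0.261  0.036 -0.965]
```

View pics/w12.png

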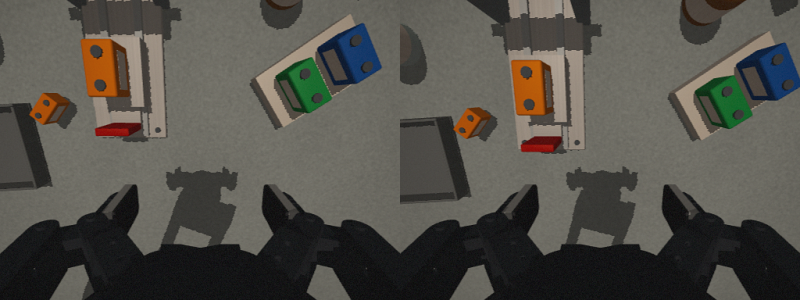

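Both wrist views show the orange head (around (105,68) and (532,87) in the montage), the paddle, green and blue. I'll refit the heads using the wrist views together with the fixed cameras.

```bash
cat > m2.py <<'E'
from h import *
import pickle
ims={n:cv2.imread(f"pics/{n}.png")[:,:,::-1].copy() for n in("w1","w2","top0","scene0")}
cps={n:pickle.load(open(n+".p","rb")) for n in("w1","w2")}; cps["top0"]=camera_params("top"); cps["scene0"]=camera_params("scene")
def hm(im,hue,near):
    hsv=cv2.cvtColor(im,cv2.COLOR_RGB2HSV)
    m=((hsv[...,0]>=hue[0])&(hsv[...,0]<=hue[1])&(hsv[...,1]>100)&(hsv[...,2]>25)).astype(np.uint8)
    n,l,st,ce=cv2.connectedComponentsWithStats(m)
    k=1+np.argmin([np.hypot(*(ce[i]-near))+(1e3 if st[i,4]<150 else 0) for i in range(1,n)])
    return cv2.convexHull(np.argwhere(l==k)[:,::-1].astype(np.int32))[:,0]
for nm,hue,p0,zt in (("spent",(5,20),[.549,0,.12,-.13],.12),("fresh",(105,130),[.525,-.351,.09,.465],.09),("other",(45,80),[.491,-.284,.09,.465],.09)):
  for vs in (("w1","w2"),("top0","scene0"),("w1","w2","top0","scene0")):
    hs=[hm(ims[n],hue,proj([p0[0],p0[1],zt-.02],cps[n])[0]) for n in vs]
    r=fitbox(hs,[cps[n] for n in vs],p0); print(nm,vs,r[0].round(4),round(r[1]/len(vs),3))
E
python3 m2.py
python3 - <<'E'
from h import *
import pickle
M=[]
for n in("w1","w2"):
    cp=pickle.load(open(n+".p","rb")); c=proj([.50,.005,.11],cp)[0].astype(int)
    i=cv2.imread(f"pics/{n}.png"); x0=max(c[0]-50,0);y0=max(c[1]-75,0); print(n,x0,y0)
    M.append(cv2.resize(i[y0:y0+150,x0:x0+100],(400,600),interpolation=cv2.INTER_CUBIC))
cv2.imwrite("pics/w12c.png",np.hstack(M))
E
```

```text
spent ('w1', 'w2') [ 0.5471  0.003   0.1161 -0.1357] 0.017
spent ('top0', 'scene0') [ 5.485e-01  2.000e-04  1.257e-01 -1.563e-01] 0.043
spent ('w1', 'w2', 'top0', 'scene0') [ 5.469e-01  2.000e-04  1.227e-01 -1.417e-01] 0.057
fresh ('w1', 'w2') [ 0.5235 -0.3546  0.0836  0.4667] 0.021
fresh ('top0', 'scene0') [ 0.5246 -0.3514  0.0943  0.4698] 0.062
fresh ('w1', 'w2', 'top0', 'scene0') [ 0.5238 -0.3519  0.0892  0.499 ] 0.07
other ('w1', 'w2') [ 0.4892 -0.2853  0.084   0.4586] 0.02
other ('top0', 'scene0') [ 0.4915 -0.2831  0.094   0.4566] 0.056
other ('w1', 'w2', 'top0', 'scene0') [ 0.4901 -0.283   0.0909  0.457 ] 0.075
w1 88 60
w2 123 82
```

View pics/w12c.png

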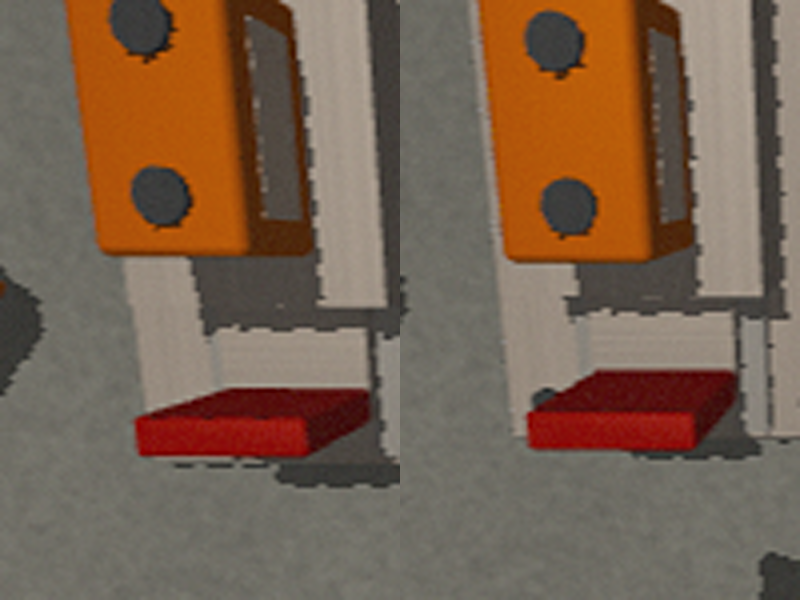

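The crop shows the paddle's top edge at montage rows 415–455 and the spent head squarely ahead of it. The measured tops average about 0.120 and 0.089, matching the text. I take spent at (0.547, 0.001) with yaw −0.137, and fresh at (0.524, −0.351) with yaw 0.467. Going in for the grasp.

>>> {"method": "servo_tool", "body": {"increments": [[0.64,-0.79,0,0.02],[0.64,-0.79,0,0.02],[0.63,-0.79,0,0.02],[0.63,-0.79,0,0],[0,0,0,0]]}}

```text
time_s: 2.87
eef_pos: [0.55, 0.0032, 0.2609]
orientation: [[0.991, -0.136, 0.001], [-0.136, -0.991, 0.001], [0.001, -0.001, -1.0]]
force: [-0.0, -0.3, -0.4]
finger_gap: 0.0855
grasp_force: 0.0
```

>>> {"method": "servo_tool", "body": {"increments": [[0,0,1,0],[0,0,1,0],[0,0,1,0],[0,0,0.5,0],[0,0,0,0]]}}

```text
time_s: 3.28
eef_pos: [0.5441, 0.0006, 0.1524]
orientation: [[0.99, -0.138, -0.008], [-0.138, -0.99, 0.001], [-0.008, 0.0, -1.0]]
force: [-0.8, 0.2, 0.8]
finger_gap: 0.0854
grasp_force: 0.0
```

>>> {"method": "servo_tool", "body": {"increments": [[0,0,1,0],[0,0,1,0],[0,0,0.4,0],[0,0,0,0],[0,0,0,0]]}}

```text
time_s: 3.7
eef_pos: [0.5478, 0.0007, 0.0852]
orientation: [[0.99, -0.138, 0.0], [-0.138, -0.99, -0.0], [0.0, 0.0, -1.0]]
force: [0.5, 0.6, 0.3]
finger_gap: 0.0852
grasp_force: 0.0
```

>>> {"method": "servo_tool", "body": {"increments": [[0,0,0,0],[0,0,0,0],[0,0,0,0],[0,0,0,0],[0,0,0,0]], "hand": 1}}

```text
time_s: 4.12
eef_pos: [0.5486, 0.0016, 0.0857]
orientation: [[0.991, -0.136, 0.002], [-0.136, -0.991, -0.001], [0.003, 0.0, -1.0]]
force: [-1.4, -0.7, 6.7]
finger_gap: 0.0394
grasp_force: 61.1
```

>>> {"method": "servo_tool", "body": {"increments": [[0,0,0,0],[0,0,0,0],[0,0,0,0],[0,0,0,0],[0,0,0,0]]}}

```text
time_s: 4.53
eef_pos: [0.5485, 0.0016, 0.0857]
orientation: [[0.991, -0.136, 0.002], [-0.136, -0.991, -0.001], [0.003, 0.0, -1.0]]
force: [-1.4, -0.9, 6.7]
finger_gap: 0.0395
grasp_force: 61.1
```

```bash
python3 - <<'E'
from h import *
import pickle
s=observe(); print(s["eef_pos"],s["orientation"].round(4).tolist(),s["force"].round(1),s["joint_pos"].round(3))
cp=camera_params("wrist"); im=get_image("wrist"); cv2.imwrite("pics/g1.png",im[:,:,::-1]); pickle.dump((cp,s),open("g1.p","wb"))
E
```

```text
[0.54854348 0.0016276  0.08573433] [[0.9907, -0.1364, 0.0024], [-0.1364, -0.9907, -0.0007], [0.0025, 0.0004, -1.0]] [-1.4 -0.9  6.7] [-0.2    0.395  1.729 -0.     1.015  1.507]
```

View pics/g1.png

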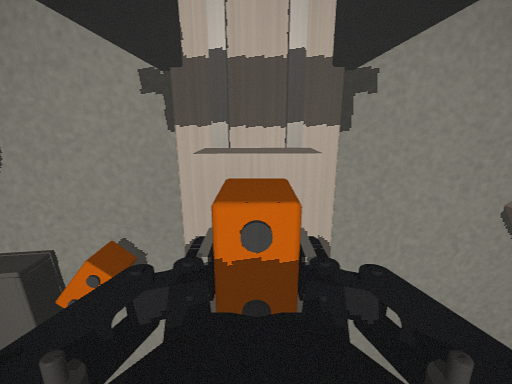

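The grip is good: opening 39.5 mm, orange head centred at columns 213–300 with its front top edge at row 202. Lifting.

>>> {"method": "servo_tool", "body": {"increments": [[0,0,-0.4,0],[0,0,-0.6,0],[0,0,-0.8,0],[0,0,-1,0],[0,0,-1,0]]}}

```text
time_s: 5.0
eef_pos: [0.5468, 0.0022, 0.1988]
orientation: [[0.991, -0.136, -0.002], [-0.136, -0.991, 0.0], [-0.002, -0.0, -1.0]]
force: [0.7, 0.1, -1.5]
finger_gap: 0.0393
grasp_force: 60.8
```

```bash
cat > d.py <<'E'
import sys,numpy as np
from rig import observe
# usage: d.py x y z yaw -> tool-unit increments
s=observe(); R=s["orientation"]; x,y,z,w=map(float,sys.argv[1:5])
cur=np.arctan2(R[1,0],R[0,0])
X=np.array([np.cos(cur),np.sin(cur)]);d=np.array([x,y])-s["eef_pos"][:2]
print("t",s["time_s"],"pos",s["eef_pos"].round(4),"yaw",cur.round(4),"now-axes units x %.3f y %.3f z %.3f turn %.3f"%(d@X/.03,d@[X[1],-X[0]]/.03,(s["eef_pos"][2]-z)/.03,(cur-w)/.08))
Y=np.array([np.cos(w),np.sin(w)]); print("target-yaw axes x %.3f y %.3f"%(d@Y/.03,d@[Y[1],-Y[0]]/.03))
E
python3 d.py .4485 .2756 .055 -.137
python3 - <<'E'
from h import *
import pickle
cp,s=pickle.load(open("g1.p","rb"))
a=onplane((256,202),.12,cp); X=s["orientation"][:,0]
print("front edge ahead of TCP",(a-s["eef_pos"])@X)
E
```

```text
t 5.0 pos [0.5468 0.0022 0.1988] yaw -0.1368 now-axes units x -4.488 y -8.583 z 4.794 turn 0.003
target-yaw axes x -4.490 y -8.582
front edge ahead of TCP 0.03351551147845506
```

>>> {"method": "servo_tool", "body": {"increments": [[-0.5,-0.95,0,0],[-0.5,-0.95,0,0],[-0.5,-0.95,0,0],[-0.5,-0.95,0,0],[-0.5,-0.95,0,0]]}}

```text
time_s: 5.42
eef_pos: [0.4918, 0.1545, 0.1983]
orientation: [[0.991, -0.137, -0.0], [-0.137, -0.991, 0.0], [-0.0, -0.0, -1.0]]
force: [0.2, 0.3, -2.2]
finger_gap: 0.0394
grasp_force: 61.2
```

>>> {"method": "servo_tool", "body": {"increments": [[-0.5,-0.95,0,0],[-0.5,-0.95,0,0],[-0.5,-0.95,0,0],[-0.5,-0.95,0,0],[0,0,0,0]]}}

```text
time_s: 5.83
eef_pos: [0.4461, 0.2791, 0.1983]
orientation: [[0.991, -0.132, -0.002], [-0.132, -0.991, 0.003], [-0.002, -0.002, -1.0]]
force: [-0.2, 0.6, -2.2]
finger_gap: 0.0389
grasp_force: 61.5
```

>>> {"method": "servo_tool", "body": {"increments": [[0,0,1,0],[0,0,1,0],[0,0,1,0],[0,0,0.8,0],[0,0,0.5,0]]}}

```text
time_s: 6.25
eef_pos: [0.4471, 0.2735, 0.0665]
orientation: [[0.991, -0.136, -0.004], [-0.136, -0.991, -0.002], [-0.004, 0.002, -1.0]]
force: [-0.5, 0.0, -1.6]
finger_gap: 0.0391
grasp_force: 61.4
```

>>> {"method": "servo_tool", "body": {"increments": [[0,0,0.3,0],[0,0,0,0],[0,0,0,0]]}}

```text
time_s: 6.5
eef_pos: [0.4492, 0.2743, 0.0605]
orientation: [[0.991, -0.137, -0.0], [-0.137, -0.991, -0.0], [-0.0, 0.0, -1.0]]
force: [0.8, -0.0, -1.6]
finger_gap: 0.039
grasp_force: 61.4
```

>>> {"method": "servo_tool", "body": {"increments": [[0,0,0.15,0],[0,0,0.12,0],[0,0,0.06,0],[0,0,0,0]]}}

```text
time_s: 6.83
eef_pos: [0.4493, 0.2745, 0.0509]
orientation: [[0.991, -0.137, 0.001], [-0.137, -0.991, 0.0], [0.001, -0.001, -1.0]]
force: [-0.1, 0.4, -1.6]
finger_gap: 0.0393
grasp_force: 61.4
```

>>> {"method": "servo_tool", "body": {"increments": [[0,0,0,0],[0,0,0,0],[0,0,0,0],[0,0,0,0],[0,0,0,0]], "hand": -1}}

```text
time_s: 7.25
eef_pos: [0.4491, 0.2744, 0.0506]
orientation: [[0.991, -0.137, 0.0], [-0.137, -0.991, 0.0], [0.0, -0.0, -1.0]]
force: [-0.2, 0.5, -0.3]
finger_gap: 0.0851
grasp_force: 0.0
```

>>> {"method": "servo_tool", "body": {"increments": [[0,0,-0.5,0],[0,0,-1,0],[0,0,-1,0],[0,0,-1,0],[0,0,-1,0]]}}

```text
time_s: 7.67
eef_pos: [0.4486, 0.2743, 0.1868]
orientation: [[0.991, -0.137, -0.0], [-0.137, -0.991, -0.0], [-0.0, 0.0, -1.0]]
force: [0.5, 1.2, -0.2]
finger_gap: 0.0856
grasp_force: 0.0
```

```bash
python3 d.py .524 -.351 .19 .467; python3 - <<'E'
from h import *
print(observe()["force"])
i=get_image("scene"); cv2.imwrite("pics/s2.png",cv2.resize(i[190:330,250:420,::-1],(680,560),interpolation=cv2.INTER_CUBIC))
E
```

```text
t 7.6667 pos [0.4486 0.2743 0.1868] yaw -0.137 now-axes units x 5.335 y 20.305 z -0.108 turn -7.550
target-yaw axes x -7.140 y 19.742
[ 0.50431253  1.24304099 -0.20974882]
```

View pics/s2.png

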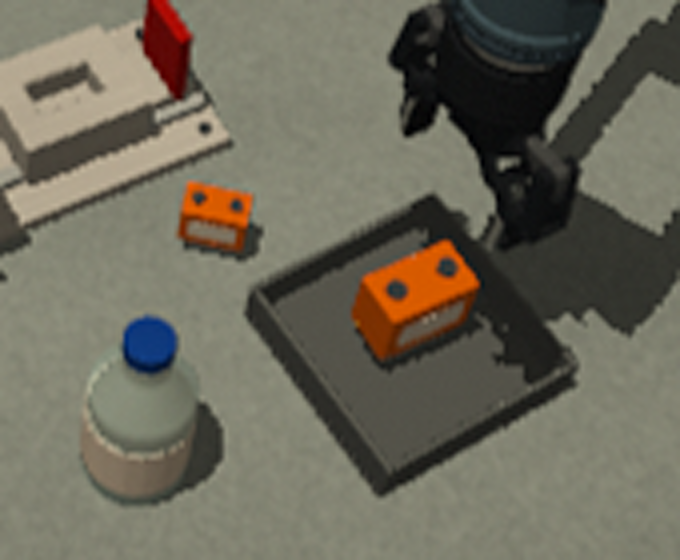

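The orange cartridge stands in the tray, and the socket is empty. Now over to blue.

>>> {"method": "servo_tool", "body": {"increments": [[0.2,1,-0.2,0],[0.2,1,0,0],[0.2,1,0,0],[0.2,1,0,0],[0.2,1,0,0]], "hand": -0.46}}

```text
time_s: 8.13
eef_pos: [0.458, 0.1205, 0.1914]
orientation: [[0.991, -0.136, 0.0], [-0.136, -0.991, -0.0], [0.0, -0.0, -1.0]]
force: [0.4, 0.1, 0.8]
finger_gap: 0.0625
grasp_force: 0.0
```

>>> {"method": "servo_tool", "body": {"increments": [[0.2,1,0,0],[0.2,1,0,0],[0.2,1,0,0],[0.2,1,0,0],[0.2,1,0,0]]}}

```text
time_s: 8.55
eef_pos: [0.4672, -0.0324, 0.1914]
orientation: [[0.991, -0.137, 0.0], [-0.137, -0.991, -0.0], [0.0, -0.0, -1.0]]
force: [0.7, 0.4, -1.0]
finger_gap: 0.0623
grasp_force: 0.0
```

>>> {"method": "servo_tool", "body": {"increments": [[0.2,1,0,0],[0.2,1,0,0],[0.2,1,0,0],[0.2,1,0,0],[0.2,1,0,0]]}}

```text
time_s: 8.97
eef_pos: [0.4764, -0.1852, 0.1913]
orientation: [[0.991, -0.137, 0.0], [-0.137, -0.991, 0.0], [0.0, -0.0, -1.0]]
force: [0.7, -0.5, 0.1]
finger_gap: 0.0622
grasp_force: 0.0
```

>>> {"method": "servo_tool", "body": {"increments": [[0,0,0,-1],[0,0,0,-1],[0,0,0,-1],[0,0,0,-1],[0,0,0,-1]]}}

```text
time_s: 9.38
eef_pos: [0.4765, -0.1838, 0.1911]
orientation: [[0.965, 0.263, -0.0], [0.263, -0.965, 0.0], [-0.0, -0.0, -1.0]]
force: [-0.1, -0.1, 0.4]
finger_gap: 0.0624
grasp_force: 0.0
```

>>> {"method": "servo_tool", "body": {"increments": [[0,0,0,-1],[0,0,0,-1],[0,0,0,-0.5],[0,0,0,0],[0,0,0,0]]}}

```text
time_s: 9.8
eef_pos: [0.4766, -0.1836, 0.1913]
orientation: [[0.895, 0.445, -0.0], [0.445, -0.895, 0.0], [-0.0, -0.0, -1.0]]
force: [0.4, 0.4, 0.1]
finger_gap: 0.0624
grasp_force: 0.0
```

```bash
python3 - <<'E'
from h import *
import pickle
cp=camera_params("wrist"); im=get_image("wrist"); cv2.imwrite("pics/w3.png",im[:,:,::-1]); pickle.dump(cp,open("w3.p","wb"))
E
python3 d.py .524 -.351 .19 .467
```

```text
t 9.85 pos [ 0.4766 -0.1836  0.1913] yaw 0.4615 now-axes units x -1.069 y 5.699 z 0.044 turn -0.069
target-yaw axes x -1.101 y 5.693
```

>>> {"method": "servo_tool", "body": {"increments": [[-0.2,0.95,0,0],[-0.2,0.95,0,0],[-0.2,0.95,0,0],[-0.2,0.95,0,0],[-0.2,0.95,0,-0.05]]}}

```text
time_s: 10.27
eef_pos: [0.5137, -0.3258, 0.1914]
orientation: [[0.893, 0.449, 0.0], [0.449, -0.893, -0.0], [0.0, 0.0, -1.0]]
force: [0.6, -0.1, -0.2]
finger_gap: 0.0623
grasp_force: 0.0
```

>>> {"method": "servo_tool", "body": {"increments": [[-0.07,0.95,0,0],[0,0,0,0],[0,0,0,0]]}}

```text
time_s: 10.52
eef_pos: [0.5243, -0.3521, 0.1905]
orientation: [[0.894, 0.448, -0.001], [0.448, -0.894, 0.001], [-0.0, -0.001, -1.0]]
force: [-0.6, 0.3, 0.4]
finger_gap: 0.0625
grasp_force: 0.0
```

```bash
python3 - <<'E'
from h import *
import pickle
cp=camera_params("wrist"); im=get_image("wrist"); cv2.imwrite("pics/w4.png",im[:,:,::-1]); pickle.dump(cp,open("w4.p","wb"))
E
sed -e 's/("w1","w2","top0","scene0")}/("w3","w4")}/' -e 's/^cps=.*/cps={n:pickle.load(open(n+".p","rb")) for n in("w3","w4")}/' -e 's/for vs in .*/for vs in (("w3","w4"),("w4",)):/' -e '/"spent"/s/("spent"[^)]*)[^)]*),//' m2.py > m3.py
python3 m3.py;  python3 d.py .524 -.351 .06 .467
```

```text
fresh ('w3', 'w4') [ 0.5231 -0.3505  0.0881  0.4601] 0.037
fresh ('w4',) [ 0.5216 -0.351   0.0841  0.4635] 0.013
other ('w3', 'w4') [ 0.4893 -0.2825  0.087   0.4652] 0.116
other ('w4',) [ 0.4872 -0.2811  0.0819  0.4569] 0.018
t 10.5667 pos [ 0.5241 -0.3509  0.1907] yaw 0.4655 now-axes units x -0.004 y 0.003 z 4.356 turn -0.019
target-yaw axes x -0.004 y 0.003
```

View pics/w4.png

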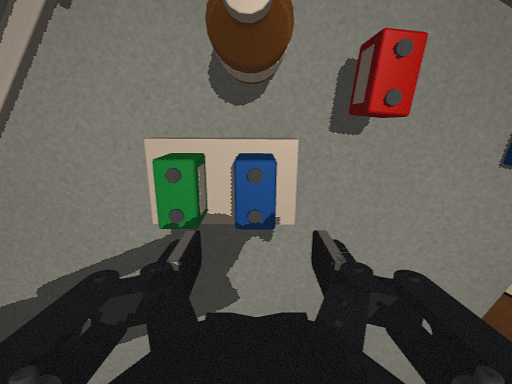

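The blue head is centred between the fingers (column 256, fingers at about 200 and 313), and green's right edge at column 206 leaves the left finger room to pass between the heads. Descending and gripping.

>>> {"method": "servo_tool", "body": {"increments": [[0,0,0.8,0],[0,0,0.8,0],[0,0,0.8,0],[0,0,0.8,0],[0,0,0,0]]}}

```text
time_s: 10.98
eef_pos: [0.5216, -0.347, 0.0906]
orientation: [[0.893, 0.451, -0.007], [0.451, -0.893, 0.007], [-0.003, -0.009, -1.0]]
force: [-1.1, 1.0, -0.1]
finger_gap: 0.0626
grasp_force: 0.0
```

>>> {"method": "servo_tool", "body": {"increments": [[0,0,0.6,0],[0,0,0.5,0],[0,0,0.18,0],[0,0,0,0],[0,0,0,0]]}}

```text
time_s: 11.4
eef_pos: [0.5248, -0.3508, 0.0582]
orientation: [[0.893, 0.451, 0.001], [0.451, -0.893, -0.001], [0.0, 0.001, -1.0]]
force: [0.3, -0.4, 0.5]
finger_gap: 0.0625
grasp_force: 0.0
```

>>> {"method": "servo_tool", "body": {"increments": [[0,0,0,0],[0,0,0,0],[0,0,0,0],[0,0,0,0],[0,0,0,0]], "hand": 1}}

```text
time_s: 11.82
eef_pos: [0.5253, -0.3517, 0.0588]
orientation: [[0.893, 0.45, 0.002], [0.45, -0.893, -0.002], [0.001, 0.003, -1.0]]
force: [-0.3, 0.7, 6.5]
finger_gap: 0.0389
grasp_force: 61.5
```

>>> {"method": "servo_tool", "body": {"increments": [[0,0,0,0],[0,0,0,0],[0,0,0,0]]}}

```text
time_s: 12.07
eef_pos: [0.5252, -0.3517, 0.0588]
orientation: [[0.893, 0.45, 0.002], [0.45, -0.893, -0.002], [0.001, 0.003, -1.0]]
force: [0.2, 0.7, 6.2]
finger_gap: 0.0389
grasp_force: 61.5
```

```bash
python3 - <<'E'
from h import *
import pickle
s=observe(); print(s["eef_pos"],s["orientation"].round(4).tolist())
cp=camera_params("wrist"); im=get_image("wrist"); cv2.imwrite("pics/g2.png",im[:,:,::-1]); pickle.dump((cp,s),open("g2.p","wb"))
a=cv2.imread("pics/g1.png")[150:330,190:320]; b=im[150:330,190:320,::-1]
cv2.imwrite("pics/g12.png",cv2.resize(np.hstack([a,b]),(800,554),interpolation=cv2.INTER_CUBIC))
E
```

```text
[ 0.52523341 -0.35165401  0.05875411] [[0.893, 0.4501, 0.0021], [0.4501, -0.893, -0.0018], [0.0011, 0.0026, -1.0]]
```

View pics/g12.png

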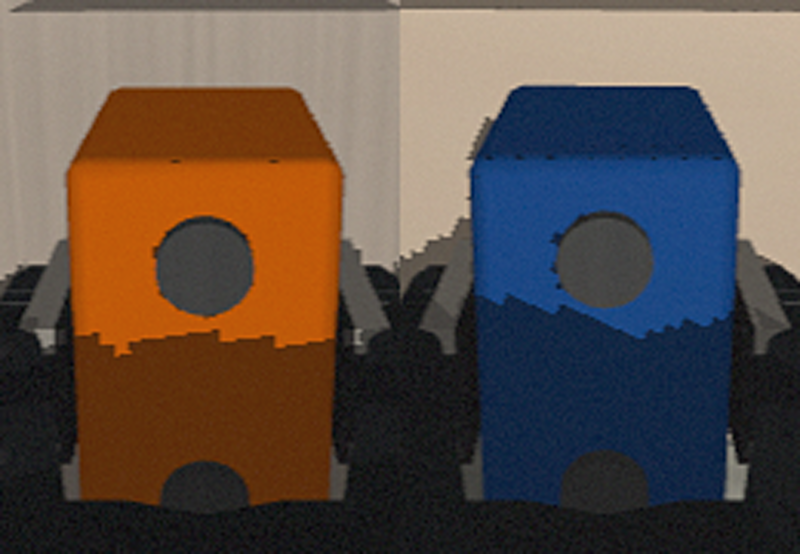

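The montage shows nearly identical grips: front edge at row 160 (orange) and 158 (blue), holes at rows 266 and 260. I'll work out the tool-x offset from these.

```bash
python3 - <<'E'
from h import *
import pickle
for f,v,z in(("g1.p",(201.9,236.4),.12),("g2.p",(201.3,234.4),.09)):
    cp,s=pickle.load(open(f,"rb"))
    print(f,[round((onplane((256,r),z,cp)-s["eef_pos"])@s["orientation"][:,0]*1e3,2) for r in v])
E
```

```text
g1.p [np.float64(33.56), np.float64(17.64)]
g2.p [np.float64(33.42), np.float64(17.77)]
```

>>> {"method": "servo_tool", "body": {"increments": [[0,0,-0.4,0],[0,0,-0.6,0],[0,0,-0.8,0],[0,0,-1,0],[0,0,-1,0]]}}

```text
time_s: 12.53
eef_pos: [0.5237, -0.3503, 0.1719]
orientation: [[0.893, 0.45, -0.002], [0.45, -0.893, 0.002], [-0.001, -0.002, -1.0]]
force: [-0.4, 0.3, -2.6]
finger_gap: 0.0396
grasp_force: 60.8
```

>>> {"method": "servo_tool", "body": {"increments": [[0,0,-0.6,1],[0,0,0,1],[0,0,0,1],[0,0,0,1],[0,0,0,1]]}}

```text
time_s: 12.95
eef_pos: [0.524, -0.3507, 0.1896]
orientation: [[0.998, 0.063, -0.0], [0.063, -0.998, 0.0], [-0.0, -0.0, -1.0]]
force: [0.3, -0.7, -2.1]
finger_gap: 0.0393
grasp_force: 60.9
```

>>> {"method": "servo_tool", "body": {"increments": [[0,0,0,1],[0,0,0,1],[0,0,0,0.55],[0,0,0,0]]}}

```text
time_s: 13.28
eef_pos: [0.5241, -0.3507, 0.1893]
orientation: [[0.99, -0.138, -0.0], [-0.138, -0.99, 0.0], [-0.001, -0.0, -1.0]]
force: [0.3, -0.1, -2.3]
finger_gap: 0.0392
grasp_force: 60.9
```

```bash
python3 d.py .5485 .0016 .165 -.1364
```

```text
t 13.2833 pos [ 0.5241 -0.3507  0.1893] yaw -0.1386 now-axes units x -0.817 y -11.743 z 0.811 turn -0.027
target-yaw axes x -0.791 y -11.745
```

The grip offsets match within 0.2 mm, so the blue goes in at the same TCP x, y and yaw as the orange had (0.5485, 0.0016, −0.136).

>>> {"method": "servo_tool", "body": {"increments": [[-0.07,-0.98,0,-0.03],[-0.07,-0.98,0,0],[-0.07,-0.98,0,0],[-0.07,-0.98,0,0],[-0.07,-0.98,0,0]]}}

```text
time_s: 13.7
eef_pos: [0.5334, -0.2025, 0.1892]
orientation: [[0.991, -0.133, -0.0], [-0.133, -0.991, 0.0], [-0.0, -0.0, -1.0]]
force: [0.5, -0.4, -1.8]
finger_gap: 0.0393
grasp_force: 61.3
```

>>> {"method": "servo_tool", "body": {"increments": [[-0.07,-0.98,0,0],[-0.07,-0.98,0,0],[-0.07,-0.98,0,0],[-0.07,-0.98,0,0],[-0.07,-0.98,0,0]]}}

```text
time_s: 14.12
eef_pos: [0.5428, -0.0554, 0.1894]
orientation: [[0.991, -0.133, -0.0], [-0.133, -0.991, 0.0], [-0.0, -0.0, -1.0]]
force: [1.0, -0.4, -1.6]
finger_gap: 0.0393
grasp_force: 61.3
```

>>> {"method": "servo_tool", "body": {"increments": [[-0.06,-0.97,0,0],[-0.04,-0.96,0,0],[0,0,0.4,0],[0,0,0.4,0],[0,0,0,0]]}}

```text
time_s: 14.53
eef_pos: [0.5462, 0.0021, 0.1632]
orientation: [[0.991, -0.131, -0.004], [-0.131, -0.991, 0.001], [-0.004, -0.0, -1.0]]
force: [-1.8, -0.7, -2.8]
finger_gap: 0.0391
grasp_force: 61.3
```

>>> {"method": "servo_tool", "body": {"increments": [[0,0,0.5,0],[0,0,0.3,0],[0,0,0,0],[0,0,0,0],[0,0,0,0]]}}

```text
time_s: 14.95
eef_pos: [0.5482, 0.0006, 0.1417]
orientation: [[0.991, -0.134, 0.001], [-0.134, -0.991, -0.0], [0.001, 0.0, -1.0]]
force: [-0.1, 0.5, -1.9]
finger_gap: 0.0394
grasp_force: 61.4
```

```bash
python3 d.py .5485 .0016 .116 -.1364
```

```text
t 14.95 pos [0.5482 0.0006 0.1417] yaw -0.1348 now-axes units x 0.004 y -0.034 z 0.855 turn 0.020
target-yaw axes x 0.004 y -0.034
```

>>> {"method": "servo_tool", "body": {"increments": [[0,-0.04,0.4,0.02],[0,0,0.3,0],[0,0,0,0],[0,0,0,0]]}}

```text
time_s: 15.28
eef_pos: [0.5477, 0.0021, 0.1198]
orientation: [[0.991, -0.136, -0.001], [-0.136, -0.991, 0.0], [-0.001, -0.0, -1.0]]
force: [0.6, -0.2, -1.7]
finger_gap: 0.0391
grasp_force: 61.4
```

>>> {"method": "servo_tool", "body": {"increments": [[0,0,0.15,0],[0,0,0.15,0],[0,0,0.1,0],[0,0,0,0],[0,0,0,0]]}}

```text
time_s: 15.7
eef_pos: [0.5479, 0.0021, 0.1078]
orientation: [[0.991, -0.136, -0.0], [-0.136, -0.991, 0.0], [-0.0, 0.0, -1.0]]
force: [0.3, -0.3, -1.4]
finger_gap: 0.0392
grasp_force: 61.4
```

```bash
python3 d.py .5485 .0016 .0888 -.1364
```

```text
t 15.7 pos [0.5479 0.0021 0.1078] yaw -0.1362 now-axes units x 0.021 y 0.014 z 0.635 turn 0.003
target-yaw axes x 0.021 y 0.014
```

The foot is now 6 mm into the mouth with no contact force. Continuing down.

>>> {"method": "servo_tool", "body": {"increments": [[0.02,0.01,0.15,0],[0,0,0.15,0],[0,0,0.15,0],[0,0,0,0],[0,0,0,0]]}}

```text
time_s: 16.12
eef_pos: [0.5482, 0.0019, 0.0939]
orientation: [[0.991, -0.136, -0.001], [-0.136, -0.991, 0.0], [-0.001, -0.0, -1.0]]
force: [0.2, 0.1, -3.0]
finger_gap: 0.0391
grasp_force: 61.6
```

>>> {"method": "servo_tool", "body": {"increments": [[0,0,0.1,0],[0,0,0.08,0],[0,0,0,0],[0,0,0,0]]}}

```text
time_s: 16.45
eef_pos: [0.5486, 0.0018, 0.089]
orientation: [[0.991, -0.136, -0.0], [-0.136, -0.991, 0.0], [-0.0, -0.0, -1.0]]
force: [0.2, -0.8, -2.0]
finger_gap: 0.039
grasp_force: 61.4
```

>>> {"method": "servo_tool", "body": {"increments": [[0,0,0.06,0],[0,0,0.05,0],[0,0,0,0],[0,0,0,0]]}}

```text
time_s: 16.78
eef_pos: [0.5506, 0.0015, 0.0886]
orientation: [[0.991, -0.136, 0.005], [-0.136, -0.991, -0.001], [0.005, 0.0, -1.0]]
force: [-2.2, 1.8, 14.0]
finger_gap: 0.0389
grasp_force: 63.3
```

It seated: the descent stopped at TCP z 0.0886 with 14 N. Releasing, retreating up and moving behind the paddle.

>>> {"method": "servo_tool", "body": {"increments": [[0,0,-0.08,0],[0,0,0,0],[0,0,0,0],[0,0,0,0],[0,0,0,0]], "hand": -1}}

```text
time_s: 17.2
eef_pos: [0.5485, 0.0018, 0.0879]
orientation: [[0.991, -0.136, -0.0], [-0.136, -0.991, 0.0], [-0.0, -0.0, -1.0]]
force: [0.5, 0.3, -0.0]
finger_gap: 0.0854
grasp_force: 0.0
```

>>> {"method": "servo_tool", "body": {"increments": [[0,0,-0.5,0],[0,0,-1,0],[0,0,-1,0],[0,0,-1,0],[0,0,0,0]]}}

```text
time_s: 17.62
eef_pos: [0.552, 0.0012, 0.1993]
orientation: [[0.991, -0.136, 0.01], [-0.136, -0.991, -0.002], [0.01, 0.001, -1.0]]
force: [1.1, -0.0, 0.9]
finger_gap: 0.0854
grasp_force: 0.0
```

>>> {"method": "servo_tool", "body": {"increments": [[-0.85,0,0,0],[-0.85,0,0,0],[-0.85,0,0,0],[-0.85,0,0,0],[-0.85,0,0,0]], "hand": 1}}

```text
time_s: 18.03
eef_pos: [0.4208, 0.0193, 0.1925]
orientation: [[0.991, -0.136, -0.001], [-0.136, -0.991, 0.0], [-0.001, -0.0, -1.0]]
force: [-0.5, -0.6, -0.0]
finger_gap: 0.0254
grasp_force: 0.0
```

>>> {"method": "servo_tool", "body": {"increments": [[0,0,0,0],[0,0,0,0],[0,0,0,0]]}}

```text
time_s: 18.28
eef_pos: [0.423, 0.0189, 0.1933]
orientation: [[0.991, -0.136, 0.001], [-0.136, -0.991, -0.0], [0.001, 0.0, -1.0]]
force: [-1.0, 0.3, -0.6]
finger_gap: -0.0003
grasp_force: 0.0
```

```bash
python3 d.py .4232 .0189 .067 -.1364; python3 - <<'E'
from h import *
i=get_image("scene")[170:290,180:340,::-1]; j=get_image("wrist")[:,:,::-1]
M=np.zeros((600,800,3),np.uint8); M[:300,:400]=cv2.resize(i,(400,300),interpolation=cv2.INTER_CUBIC); M[:384,400:800]=cv2.resize(j,(400,384)); 
cv2.imwrite("pics/p1.png",M[:384])
E
```

```text
t 18.2833 pos [0.423  0.0189 0.1933] yaw -0.1363 now-axes units x 0.006 y 0.000 z 4.211 turn 0.001
target-yaw axes x 0.006 y 0.000
```

View pics/p1.png

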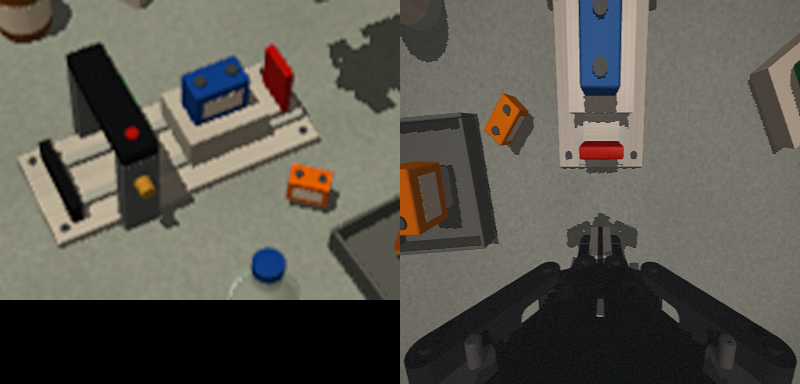

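Blue sits home in the carrier, and the red paddle is straight ahead of the closed fingers (columns ~600 in the right half). Descending and pushing.

>>> {"method": "servo_tool", "body": {"increments": [[0,0,1,0],[0,0,1,0],[0,0,1,0],[0,0,0.8,0],[0,0,0.4,0]]}}

```text
time_s: 18.8
eef_pos: [0.4213, 0.0193, 0.0642]
orientation: [[0.991, -0.136, -0.004], [-0.136, -0.991, 0.001], [-0.004, -0.0, -1.0]]
force: [-0.4, -0.3, -0.3]
finger_gap: 0.0001
grasp_force: 0.0
```

>>> {"method": "servo_tool", "body": {"increments": [[0,0,0,0],[0,0,0,0],[0.2,0,0,0],[0.2,0,0,0],[0.2,0,0,0]]}}

```text
time_s: 19.22
eef_pos: [0.4422, 0.0163, 0.0684]
orientation: [[0.991, -0.136, 0.003], [-0.136, -0.991, -0.001], [0.003, 0.0, -1.0]]
force: [1.0, -0.3, 1.0]
finger_gap: -0.0002
grasp_force: 0.0
```

>>> {"method": "servo_tool", "body": {"increments": [[0.2,0,0,0],[0.2,0,0,0],[0.2,0,0,0],[0.2,0,0,0],[0.2,0,0,0]]}}

```text
time_s: 19.63
eef_pos: [0.4698, 0.0127, 0.0671]
orientation: [[0.991, -0.136, -0.001], [-0.136, -0.991, 0.0], [-0.001, -0.0, -1.0]]
force: [-4.7, 0.9, 2.8]
finger_gap: 0.0003
grasp_force: 2.2
```

>>> {"method": "servo_tool", "body": {"increments": [[0.3,0,0,0],[0.3,0,0,0],[0.3,0,0,0],[0.3,0,0,0],[0.3,0,0,0]]}}

```text
time_s: 20.05
eef_pos: [0.5151, 0.0066, 0.067]
orientation: [[0.991, -0.136, -0.001], [-0.136, -0.991, 0.0], [-0.001, -0.0, -1.0]]
force: [-4.5, 2.1, 2.1]
finger_gap: -0.0
grasp_force: 2.4
```

>>> {"method": "servo_tool", "body": {"increments": [[0.3,0,0,0],[0.3,0,0,0],[0.3,0,0,0],[0.2,0,0,0],[0.2,0,0,0]]}}

```text
time_s: 20.47
eef_pos: [0.5538, 0.0013, 0.067]
orientation: [[0.991, -0.136, -0.0], [-0.136, -0.991, 0.0], [-0.0, -0.0, -1.0]]
force: [-3.1, 3.0, 2.6]
finger_gap: 0.0003
grasp_force: 2.2
```

>>> {"method": "servo_tool", "body": {"increments": [[0.15,0,0,0],[0.15,0,0,0],[0.1,0,0,0],[0.1,0,0,0],[0,0,0,0]]}}

```text
time_s: 20.88
eef_pos: [0.5687, -0.0011, 0.0672]
orientation: [[0.991, -0.136, 0.001], [-0.136, -0.991, -0.0], [0.001, 0.0, -1.0]]
force: [-1.8, 1.1, -0.2]
finger_gap: -0.0
grasp_force: 0.7
```

>>> {"method": "servo_tool", "body": {"increments": [[0.08,0,0,0],[0.08,0,0,0],[0.08,0,0,0],[0,0,0,0],[0,0,0,0]]}}

```text
time_s: 21.3
eef_pos: [0.5753, -0.0021, 0.0672]
orientation: [[0.991, -0.136, 0.0], [-0.136, -0.991, -0.0], [0.0, 0.0, -1.0]]
force: [-2.4, 0.9, 0.3]
finger_gap: 0.0001
grasp_force: 1.5
```

>>> {"method": "servo_tool", "body": {"increments": [[0.06,0,0,0],[0.05,0,0,0],[0,0,0,0],[0,0,0,0]]}}

```text
time_s: 21.63
eef_pos: [0.5752, -0.002, 0.0672]
orientation: [[0.991, -0.135, -0.006], [-0.135, -0.991, 0.0], [-0.006, 0.0, -1.0]]
force: [-13.2, 1.4, 8.6]
finger_gap: -0.0001
grasp_force: 6.8
```

The carrier stopped at the expected place (0.575) and the force rose to 13 N: that is the end stop. Backing off and checking.

>>> {"method": "servo_tool", "body": {"increments": [[-0.3,0,0,0],[-0.7,0,0,0],[-1,0,0,0],[-1,0,0,0],[0,0,0,0]]}}

```text
time_s: 22.05
eef_pos: [0.4835, 0.0111, 0.0665]
orientation: [[0.991, -0.135, -0.005], [-0.135, -0.991, 0.001], [-0.005, -0.0, -1.0]]
force: [-0.7, 1.0, -0.8]
finger_gap: -0.0001
grasp_force: 0.0
```

>>> {"method": "servo_tool", "body": {"increments": [[-0.5,0,-1,0],[-0.5,0,-1,0],[0,0,-1,0],[0,0,0,0],[0,0,0,0]]}}

```text
time_s: 22.47
eef_pos: [0.4623, 0.0132, 0.1598]
orientation: [[0.991, -0.136, 0.008], [-0.136, -0.991, -0.002], [0.008, 0.001, -1.0]]
force: [0.1, 0.1, -0.4]
finger_gap: -0.0002
grasp_force: 0.0
```

```bash
python3 - <<'E'
from h import *
i=get_image("scene")[100:330,130:430,::-1]
cv2.imwrite("pics/f.png",cv2.resize(i,(780,598),interpolation=cv2.INTER_CUBIC))
s=observe(); print(s["time_s"],s["force"],s["eef_pos"])
E
```

```text
22.5167 [-0.07350135 -0.68392002 -0.62438325] [0.4610337  0.0135218  0.15821314]
```

View pics/f.png

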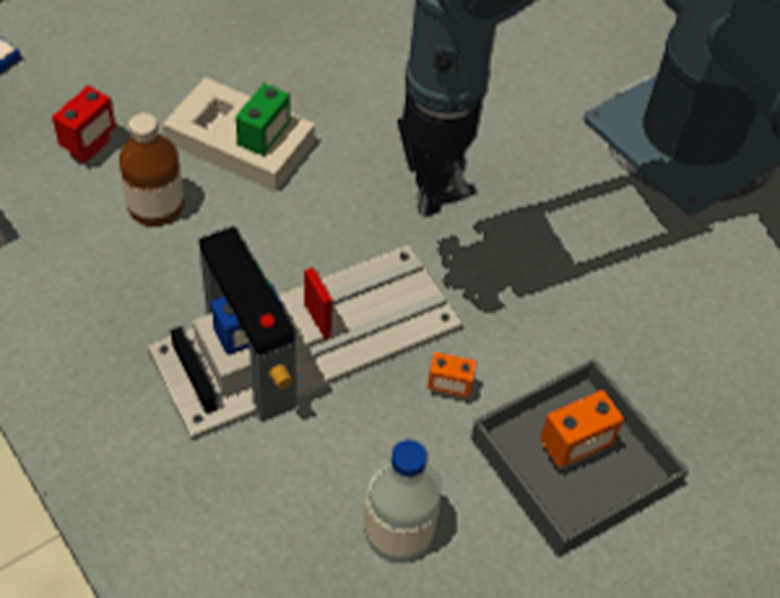

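The carrier is against the black stop with blue under the beam, orange is in the tray, and green and both bottles are untouched. Handing in.

```bash
python3 -c "
from rig import robot; print(robot.sign_off())"
```

```text
the job is handed in; nothing more can be done
None
```

I handed the job in at about 22.5 s: the orange cartridge stands in the tray, the blue one is fully home, and the carrier is at the end stop; no verdict came back.

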